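# Unlock a turntable spindle and draw it partway for inspection

## Task

Check the turntable spindle that sits in the bearing stand: turn the blue keeper lever counterclockwise (seen from above) a quarter turn to its open stop, then take the spindle by its black grip and draw it straight up, without forcing it sideways, until the whole yellow ring stands above the mouth of the bore while the red ring below it is still hidden inside. Finish there, still holding the spindle steady in the gripper, with the lever left open; do not pull the spindle further out, and leave the other things on the bench where they are.

Things in the scene. Friction and masses are not known exactly. Their poses are not given: they have to be found in the camera images.
- bore_mouth (a point): Centre of the mouth of the round bore in the top of the fixed aluminium bearing stand (block 56 x 112 mm, top face 85 mm above the bench, on a dark base plate 78 x 128 mm). Bore 17 mm in diameter, vertical, 75 mm deep. Axes are the stand's: z up, +y runs along the block from the bore towards the lever's pivot (56 mm away), x across it.
- lever_pivot (a point): Point on the vertical axis of the keeper lever, 106 mm above the bench, same axes as the stand. The steel hub there is 22 mm in diameter and its top stands 108 mm above the bench (screw head 1.5 mm more).
- keeper (a joint): Keeper angle, rad: 0 = closed stop (lever along the stand's +y, away from the bore; the dark tongue opposite lies 1.5 mm above the spindle's collar and stops it rising), 1.57 = open stop (lever along the stand's -x, tongue clear). Grows counterclockwise seen from above; starts at 0 to 0.2. Stays where left; takes 2 to 3 N at the grip.
- lever_grip (a point): Middle of the free part of the upright round blue grip at the lever's end, 65 mm from the pivot axis: 16 mm in diameter, standing from the lever's flat bar (top 105 mm above the bench) to 140 mm above the bench; this point is at 125 mm. Moves and turns with the lever.
- spindle: Loose steel spindle, upright in the bore, 0.15 to 0.26 kg. Origin on its axis at the underside of its collar, which rests on the mouth of the bore at the start (height 85 mm); z up along the axis. Below the origin: shaft 16 mm in diameter, 72 mm long, with a yellow ring 22 to 30 mm and a red ring 52 to 60 mm below the origin.
- spindle_grip (a point): Centre of the spindle's black grip, on its axis 45 mm above the spindle's origin. The grip is round, 20 mm in diameter, from 27 mm above the origin to the top at 62 mm; under it are a neck 14 mm in diameter and the collar, 36 mm in diameter and 6 mm thick.
- bearing: Loose black bearing housing, 62 x 62 x 68 mm, a bystander. Origin at the centre of its underside.
- oil_bottle: Small white bottle with a red pointed nozzle, 32 x 32 x 122 mm, a bystander. Origin at the centre of its underside.
- cleaner_bottle: White and blue bottle with a blue cap, 48 x 48 x 125 mm, a bystander. Origin at the centre of its underside.
- counterweight: Small grey metal counterweight, 34 x 34 x 20 mm, a bystander. Origin at the centre of its underside.
- tape: Roll of tan tape lying flat, 96 x 95 x 25 mm, a bystander. Origin at the centre of its underside.
- stand: The fixed bearing stand itself; origin at the centre of its underside, 28 mm from the bore's axis and 28 mm from the pivot's axis.

How it is judged:
On the way:
1. the keeper lever is turned to its open stop (over 1.35 rad) while the spindle is still seated (value of joint keeper above 1.35 rad and z of spindle in the frame of bore_mouth below 0.008 m), for 0.1 s.
At the end, for the whole second after the job is handed in: The lever is open (over 1.35 rad); the spindle is drawn 29 to 53 mm out of its seat, still in the bore and in line with it (collar centre within 5 mm of the bore's axis, within 0.06 rad), at rest (under 10 mm/s), held by the fingers (over 2 N) and pressing on the stand with under 15 N (value of joint keeper above 1.35 rad and z of spindle in the frame of bore_mouth between 0.029 and 0.053 m and horizontal distance between spindle and bore_mouth below 0.005 m and angle between the z axis of spindle and the z axis of bore_mouth, either way round below 0.06 rad and linear speed of spindle below 0.01 m/s and contact force between the fingers and spindle above 2 N and contact force between spindle and stand below 15 N); the arm keeps its last pose, push and grip.
It fails at once if the spindle is pulled so far that the whole red ring is out (over 62 mm) (z of spindle in the frame of bore_mouth above 0.062 m).
It fails at once if the spindle is wrenched against the stand (over 40 N) (contact force between spindle and stand above 40 N).
It fails at once if a bystander is moved more than 20 mm (distance of any of bearing, oil_bottle, cleaner_bottle, counterweight, tape from where it was at the start of the episode above 0.02 m).
It also fails if it takes over 51 s, if anything falls off the work surface, if the arm or the gripper's body presses on something with over 40 N, if the wrist force passes 120 N, or if a joint passes its speed limit or range.

## Robot

A 7-joint arm with a two-finger parallel gripper is mounted at the origin on a cart in front of the work surface, level with it; the furniture and walls round the work are solid. World frame = base frame: x ahead of the robot, y to its left, z up, the work surface at z = 0. Lengths are in m, angles in rad, forces in N, time in s.
With the tool pointing down it reaches from about 0.4 to 0.925 m from the base axis. Payload 5.6 kg.
Tool frame: the origin (TCP) lies at the very end of the fingers, on their centre line; the grasp point (between the pads) lies 19 mm behind it; z points along the fingers, y is the line along which they close (so a half turn about z gives the same grasp; the last joint's range is limited). The gripper opens to 85 mm and grips with 20 to 120 N. Pads are 22 mm wide; open, the fingers measure 114 mm over their backs; the gripper's body (76 mm by 85 mm) begins 54 mm behind the grasp point. The pads swing forward as they close: fully open they stand 13 mm farther back than shut.
Start: joints at [-1.252, 0.468, -0.012, 1.603, 0.006, 1.071, -0.056], TCP at [0.23, 0.608, 0.231] pointing down, gripper open.
Joint ranges: [-2.53, 2.53], [-0.31, 2.02], [-1.57, 1.55], [0.28, 2.44], [-1.29, 4.43], [0.15, 1.84], [-2.92, 2.92]. Speed limits (rad/s): [2.57, 2.57, 3.14, 3.14, 3.14, 3.14, 3.14].

## Interface

Orientations are given as a rotation vector (axis times angle).
In Python, from cell import ctrl gives the robot as it stands. The module is installed in compiled form; this text tells all that it offers.
- The arm moves only by the tool send_rows, never from a script. Its argument "moves" is a list of rows, each a list of 7 numbers: the shift along the tool's x, y, z in mm, then the turn, a rotation vector about the tool's x, y, z in rad, then the finger opening in mm, from 0 to 85.4. A call has 1 to 5 rows; each row shifts and turns the commanded pose from where the row before left it, along the tool's axes as they then stand; what a row does not reach is not made up. A row lasts 1/10 s, in which the tool goes at most 50 mm and 8.59 degrees, less where a joint would pass 70% of its speed; a pose out of reach is approached as far as the arm can. A call with a gripper value outside its range is refused whole. The fingers move at their own pace and stop on an object; the grip force is fixed at half the most. Time passes only in rows, so rows that do not move let the fingers close. It gives the time, the measured TCP pose, the force, the opening and the grip force at its end, in the units of the state.
- ctrl.read_state(): the state, without advancing time (a new reading comes with each control period).
- ctrl.capture(name): name is "side" or "top" or "wrist"; returns a dict with "color" (400x640x3 uint8, red, green, blue), "camera_matrix" (3x3 intrinsics, pixels), "extrinsics" (4x4, takes a point from world to camera coordinates). Camera axes: x right, y up, looking along -z (the intrinsics and any distortion apply to the point x, -y, -z); pixel columns grow to the right and rows downward; lengths in m; the calibration is good to about 2 mm. A picture is of the moment at which its call begins. There is no depth.
- ctrl.job_done(): hands the job in; it is judged then, once.
The state is a dict: "time": time; "joint_pos": joint angles; "qd": joint speeds; "effort": joint torques, N m; "position": TCP position; "tcp_rot": TCP orientation; "force": force on the tool from outside, world axes, zero at the start; "wrist_torque": the same for the moment, N m; "finger_gap": finger opening in m; "finger_force": force on a finger pad.
Only numpy, scipy, OpenCV 4.12 (cv2) and the standard library are available. Lean on these libraries where they do the work, as an engineer would, in place of code of your own. Each camera call takes 0.05 s, during which the arm holds its last target. There are 200 camera calls.

## Working session

There is one attempt and no reset: what is moved stays moved. The work goes in short steps, Python scripts to look and compute and a tool call to move; the robot and the scene stay as the last step left them, time stands still between calls to the robot, and variables do not carry over. Pictures are saved under pics/ and viewed, at most 10 in all, crops included, and the job is handed in when it is done.

Besides the shell and the picture viewer there is one more tool, called after ">>>" as name([rows], argument=value, ...), one row to a line, values as JSON. send_rows: Moves the arm, as the interface text tells. Its arguments: {"type":"object","properties":{"moves":{"type":"array"}},"required":["moves"]}

```bash
mkdir -p pics
cat > h.py <<'E'
import numpy as np, cv2
from cell import ctrl
from scipy.spatial.transform import Rotation as R
def shot(n,f):
    c=ctrl.capture(n); cv2.imwrite(f'pics/{f}.png',c['color'][:,:,::-1]); np.savez(f'pics/{f}.npz',K=c['camera_matrix'],E=c['extrinsics']); return c
def onplane(f,u,v,z):
    d=np.load(f'pics/{f}.npz');K,E=d['K'],d['E']
    r=np.linalg.inv(K)@[u,v,1]; r=E[:3,:3].T@(r*[1,-1,-1]); o=-E[:3,:3].T@E[:3,3]
    return o+r*(z-o[2])/r[2]
def proj(f,p):
    d=np.load(f'pics/{f}.npz');K,E=d['K'],d['E']
    q=K@((E[:3,:3]@p+E[:3,3])*[1,-1,-1]); return q[:2]/q[2]
E
python3 - <<'E'
from h import *
for n in('side','top'): shot(n,n+'1')
a=cv2.imread('pics/side1.png');b=cv2.imread('pics/top1.png')
s=ctrl.read_state();print(s)
E
```

```text
{'time': 0.1, 'joint_pos': array([-1.25200377,  0.4683    , -0.01160218,  1.60354409,  0.00599183,
        1.07139955, -0.05629902]), 'qd': array([ 0.00190672, -0.00322662, -0.00056373, -0.00320514, -0.00018075,
       -0.00084579, -0.00159725]), 'effort': array([ 9.12734304e-04, -5.33511508e+01,  2.13512027e-02, -2.51964265e+01,
        1.14925453e-02,  4.28564264e-03, -1.62996503e-05]), 'position': array([0.22994847, 0.60742291, 0.23042132]), 'tcp_rot': array([-5.65279928e-01, -3.09013112e+00,  2.52278200e-03]), 'force': array([-0.02438029,  0.28286855, -0.00576331]), 'wrist_torque': array([0.00731863, 0.00993365, 0.02255244]), 'finger_force': 0.0, 'finger_gap': 0.08534539207959359}
```

View pics/top1.png

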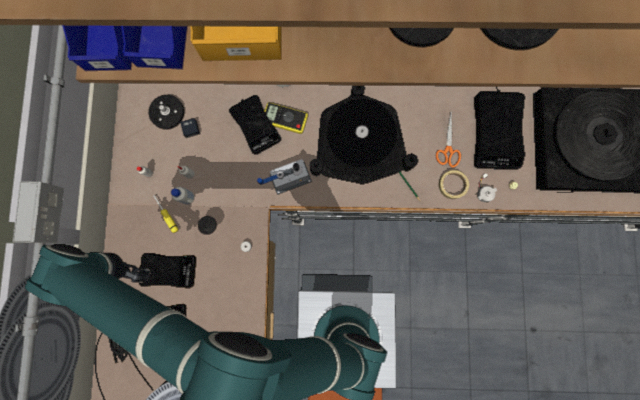

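View pics/side1.png

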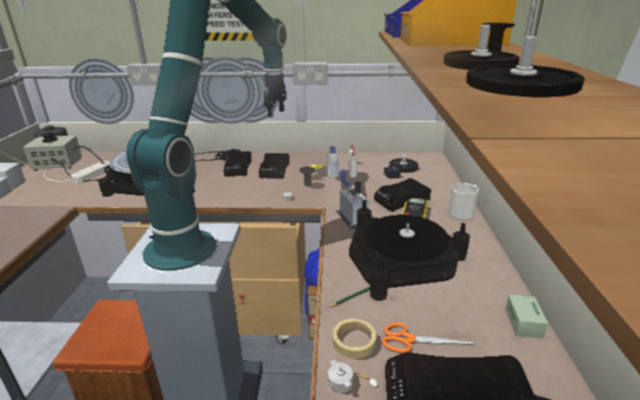

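The top view shows the stand at about (291,175), with the lever pointing left along +y world. The side view shows the stand at (350,205). I'll enlarge both.

Run:
```python
from h import *
a=cv2.imread('pics/top1.png')[150:205,245:325];b=cv2.imread('pics/side1.png')[165:235,320:400]
a=cv2.resize(a,None,fx=7,fy=7,interpolation=2);b=cv2.resize(b,None,fx=3,fy=3,interpolation=2)
o=np.zeros((600,800,3),np.uint8);o[:385,:560]=a;o[:210,560:800]=b;cv2.imwrite('pics/c1.png',o)
for p in [(269,180),(291,175),(296,168)]:print(p,onplane('top1',*p,.1))
print(np.load('pics/top1.npz')['E'],np.load('pics/top1.npz')['K'])
```

```text
(269, 180) [0.50257721 0.25590187 0.1       ]
(291, 175) [0.51992131 0.18604947 0.1       ]
(296, 168) [0.54296912 0.17063199 0.1       ]
[[ 0.01977028 -0.99960791 -0.01982824  0.11660286]
 [ 0.99132446  0.01702121  0.13033071 -0.44456631]
 [-0.1299421  -0.02223289  0.99127229 -1.25929805]
 [ 0.          0.          0.          1.        ]] [[385.82103104   0.         310.12949007]
 [  0.         385.82103104 202.26228214]
 [  0.           0.           1.        ]]
```

View pics/c1.png

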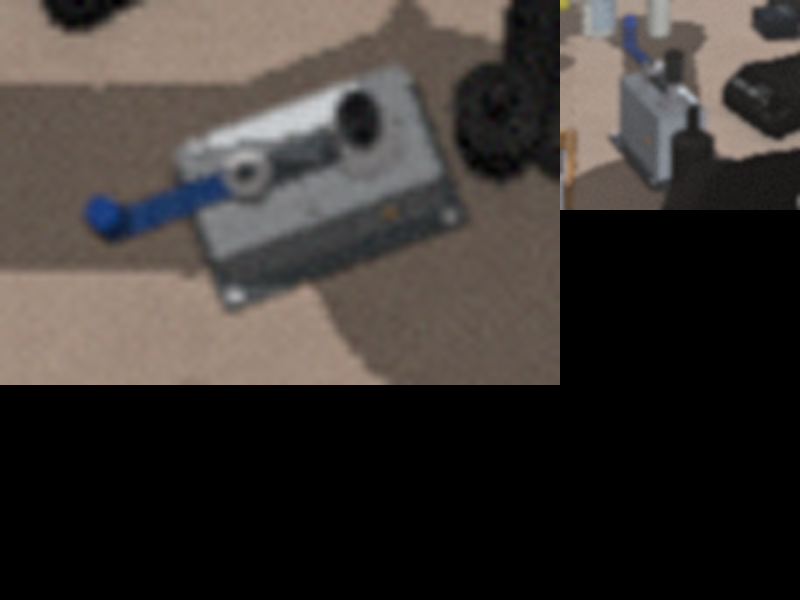

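Run:
```python
from h import *
f=lambda u,v,z:onplane('top1',245+u/7,150+v/7,z)
h=f(248,172,.109);g=f(103,212,.14);s=f(356,105,.147)
print('hub',h,'grip',g,'spin',s, np.linalg.norm((h-s)[:2]),np.linalg.norm((g-h)[:2]))
d=h-s;print('stand y yaw',np.arctan2(d[1],d[0]));d=g-h;print('lever',np.arctan2(d[1],d[0]))
st=ctrl.read_state();print(R.from_rotvec(st['tcp_rot']).as_matrix())
# long block edges
for e in [((180,152),(402,66)),((220,262),(438,178))]:
    p,q=[f(*k,.085) for k in e];d=p-q;print('edge',np.arctan2(d[1],d[0]),np.linalg.norm(d),p,q)
print('post',f(497,120,.1))
```

```text
hub [0.51895099 0.21897755 0.109     ] grip [0.49368194 0.27930882 0.14      ] spin [0.5419547  0.16840607 0.147     ] 0.0555575865061447 0.06540938182590898
stand y yaw 1.997697133403447
lever 1.9674364632594448
[[-9.35239837e-01  3.54014446e-01 -4.68488059e-04]
 [ 3.54014739e-01  9.35238564e-01 -1.54709740e-03]
 [-1.09546729e-04 -1.61275880e-03 -9.99998694e-01]]
edge 1.9639894257316934 0.11029784978035662 [0.53276248 0.25323835 0.085     ] [0.57502198 0.15135729 0.085     ]
edge 1.9608683748243771 0.10760858283197063 [0.48147951 0.23308346 0.085     ] [0.52239821 0.13355826 0.085     ]
post [0.54674801 0.1067014  0.1       ]
```

>>> send_rows([
  [-36, -21, 0, 0, 0, 0, 85],
  [-36, -21, 0, 0, 0, 0, 85],
  [-36, -21, 0, 0, 0, 0, 85],
  [-36, -21, 0, 0, 0, 0, 85],
  [-36, -21, 0, 0, 0, 0, 85],
])

```text
time: 0.6
position: [0.362, 0.4443, 0.2309]
tcp_rot: [-0.565, -3.09, 0.001]
force: [0.1, -0.2, 0.1]
finger_gap: 0.0846
finger_force: 0.0
```

>>> send_rows([
  [-36, -21, 0, 0, 0, 0, 85],
  [-36, -21, 0, 0, 0, 0, 85],
  [-36, -21, 0, 0, 0, 0, 85],
  [-36, -21, 0, 0, 0, 0, 85],
  [-36, -21, 0, 0, 0, 0, 85],
])

```text
time: 1.1
position: [0.4931, 0.2825, 0.2311]
tcp_rot: [-0.565, -3.09, 0.0]
force: [1.5, 0.0, 0.1]
finger_gap: 0.085
finger_force: 0.0
```

>>> send_rows([
  [0, 0, 0, 0, 0, 0.14, 85],
  [0, 0, 0, 0, 0, 0.14, 85],
  [0, 0, 0, 0, 0, 0.14, 85],
  [0, 0, 0, 0, 0, 0.14, 85],
  [0, 0, 0, 0, 0, 0.14, 85],
])

```text
time: 1.6
position: [0.4922, 0.2838, 0.2309]
tcp_rot: [-1.599, -2.704, 0.001]
force: [-0.1, 0.1, -0.1]
finger_gap: 0.0854
finger_force: 0.0
```

>>> send_rows([
  [0, 0, 0, 0, 0, 0.11, 85],
  [0, 0, 0, 0, 0, 0, 85],
  [0, 0, 0, 0, 0, 0, 85],
])

```text
time: 1.9
position: [0.4922, 0.2841, 0.231]
tcp_rot: [-1.733, -2.62, 0.001]
force: [0.3, 0.1, -0.0]
finger_gap: 0.0851
finger_force: 0.0
```

```bash
cat >> h.py <<'E'
def st():
    s=ctrl.read_state();M=R.from_rotvec(s['tcp_rot']).as_matrix()
    print('t',s['time'],'pos',s['position'].round(4),'yaw(y)',np.arctan2(M[1,1],M[0,1]).round(3),'zax',M[:,2].round(3),'F',s['force'].round(1),'gap',s['finger_gap'].round(4),'ff',s['finger_force'],'j7',s['joint_pos'][6].round(2))
    return s,M
def to(p):
    s,M=st();print('shift mm',((np.array(p)-s['position'])@M*1000).round(1))
E
python3 - <<'E'
from h import *
st();shot('wrist','w1')
for p in [(.494,.279,.14),(.519,.219,.109),(.542,.168,.147)]:print(proj('w1',np.array(p)))
E
```

```text
Traceback (most recent call last):
  File "h.py", line 15, in st
    print('t',s['time'],'pos',s['position'].round(4),'yaw(y)',np.arctan2(M[1,1],M[0,1]).round(3),'zax',M[:,2].round(3),'F',s['force'].round(1),'gap',s['finger_gap'].round(4),'ff',s['finger_force'],'j7',s['joint_pos'][6].round(2))
                                                                                                                                                     ^^^^^^^^^^^^^^^^^^^^^
AttributeError: 'float' object has no attribute 'round'
```

```bash
sed -i "s/s\['finger_gap'\].round(4)/s['finger_gap']/" h.py
python3 - <<'E'
from h import *
st();shot('wrist','w1')
for p in [(.494,.279,.14),(.519,.219,.109),(.542,.168,.147)]:print(proj('w1',np.array(p)))
E
```

```text
t 1.9 pos [0.4922 0.2841 0.231 ] yaw(y) 0.402 zax [-0. -0. -1.] F [ 0.3  0.1 -0. ] gap 0.08507774614081706 ff 0.0 j7 -0.08
[321.79263837 209.86206346]
[321.35328026 257.83391774]
[322.41915263 326.71626194]
```

View pics/w1.png

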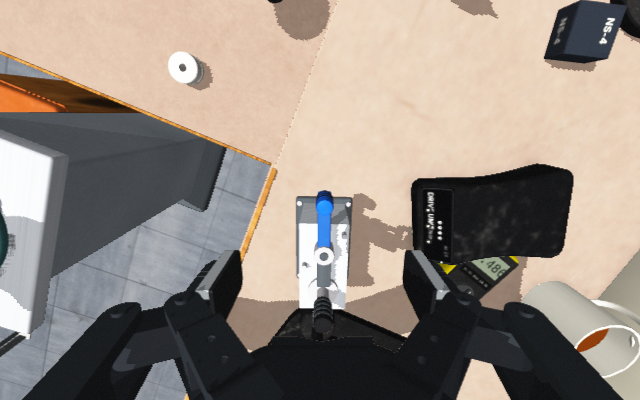

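The wrist view shows the blue grip at about (324,197), the hub at (324,257) and the spindle at about (322,312), all close to prediction. I'll enlarge it to refine these.

Run:
```python
from h import *
a=cv2.imread('pics/w1.png')[180:340,270:380]
cv2.imwrite('pics/c2.png',cv2.resize(a,(412,600),interpolation=2))
```

```text
(no output)
```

View pics/c2.png

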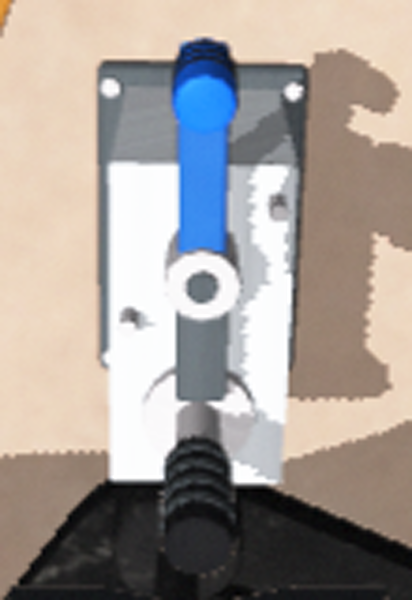

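Run:
```python
from h import *
g=onplane('w1',324.7,207.5,.14);h=onplane('w1',323.9,256.3,.109);s=onplane('w1',323.4,324,.147)
print(g,h,s,np.linalg.norm((h-s)[:2]),np.linalg.norm((g-h)[:2]))
for d in(h-s,g-h):print(np.arctan2(d[1],d[0]))
to([*g[:2],.231])
```

```text
[0.49550922 0.28206455 0.14      ] [0.52078194 0.22175074 0.109     ] [0.54160483 0.17140934 0.147     ] 0.054477973667762546 0.06539469298230711
1.9630002579629136
1.9675913175312005
t 1.95 pos [0.4923 0.2841 0.2311] yaw(y) 0.401 zax [-0. -0. -1.] F [ 0.2  0.2 -0.5] gap 0.0851550194483523 ff 0.0 j7 -0.08
shift mm [-3.1  2.2  0.1]
```

>>> send_rows([
  [-4, 1, 30, 0, 0, 0, 85],
  [0, 0, 40, 0, 0, 0, 85],
  [0, 0, 30, 0, 0, 0, 60],
  [0, 0, 20, 0, 0, 0, 40],
  [0, 0, 0, 0, 0, 0, 28],
])

```text
time: 2.45
position: [0.493, 0.2796, 0.1084]
tcp_rot: [-1.734, -2.617, 0.009]
force: [0.6, 0.4, 1.2]
finger_gap: 0.0434
finger_force: 0.0
```

>>> send_rows([
  [0, 0, 0, 0, 0, 0, 20],
  [0, 0, 0, 0, 0, 0, 5],
  [0, 0, 0, 0, 0, 0, 5],
  [0, 0, 0, 0, 0, 0, 5],
  [0, 0, 0, 0, 0, 0, 5],
])

```text
time: 2.95
position: [0.4958, 0.2812, 0.1127]
tcp_rot: [1.737, 2.617, 0.004]
force: [-1.3, -0.2, 7.5]
finger_gap: 0.014
finger_force: 58.9
```

Run:
```python
from h import *
st()
```

```text
t 2.95 pos [0.4958 0.2812 0.1127] yaw(y) 0.399 zax [ 0.002  0.001 -1.   ] F [-1.3 -0.2  7.5] gap 0.014038034062866593 ff 58.930113315582275 j7 -0.03
```

>>> send_rows([
  [0, -6.5, -2, 0, 0, -0.1, 5],
  [-0.3, -6.5, 0, 0, 0, -0.1, 5],
  [-0.3, -6.5, 0, 0, 0, -0.1, 5],
  [-0.3, -6.5, 0, 0, 0, -0.1, 5],
  [-0.3, -6.5, 0, 0, 0, -0.1, 5],
])

```text
time: 3.45
position: [0.4696, 0.2615, 0.1129]
tcp_rot: [1.029, 2.967, 0.001]
force: [4.7, 0.4, -8.3]
finger_gap: 0.0147
finger_force: 59.4
```

Run:
```python
from h import *
s,M=st();d=s['position'][:2]-[.520,.2208];print(np.linalg.norm(d),np.arctan2(d[1],d[0])-1.966)
```

```text
t 3.45 pos [0.4696 0.2615 0.1129] yaw(y) 0.903 zax [ 0.002  0.    -1.   ] F [ 4.7  0.4 -8.3] gap 0.014666349109889655 ff 59.398062229156494 j7 0.4
0.06473444184118618 0.496136807809602
```

Tracking the arc well, with low forces. I'll continue.

>>> send_rows([
  [-0.3, -6.5, 0, 0, 0, -0.1, 5],
  [-0.3, -6.5, 0, 0, 0, -0.1, 5],
  [-0.3, -6.5, 0, 0, 0, -0.1, 5],
  [-0.3, -6.5, 0, 0, 0, -0.1, 5],
  [-0.3, -6.5, 0, 0, 0, -0.1, 5],
])

```text
time: 3.95
position: [0.4567, 0.2324, 0.1129]
tcp_rot: [0.263, 3.128, 0.002]
force: [4.6, 2.1, -9.6]
finger_gap: 0.0143
finger_force: 59.2
```

>>> send_rows([
  [-0.3, -6.5, 0, 0, 0, -0.1, 5],
  [-0.3, -6.5, 0, 0, 0, -0.1, 5],
  [-0.3, -6.5, 0, 0, 0, -0.1, 5],
  [-0.3, -6.5, 0, 0, 0, -0.1, 5],
  [0, 0, 0, 0, 0, 0, 5],
])

```text
time: 4.45
position: [0.4575, 0.2063, 0.1129]
tcp_rot: [-0.36, 3.119, 0.002]
force: [5.5, 2.0, -9.1]
finger_gap: 0.0141
finger_force: 59.2
```

Run:
```python
from h import *
s,M=st();d=s['position'][:2]-[.520,.2208];print(np.linalg.norm(d),np.arctan2(d[1],d[0])-1.966)
```

```text
t 4.45 pos [0.4575 0.2063 0.1129] yaw(y) 1.801 zax [ 0.002  0.001 -1.   ] F [ 5.5  2.  -9.1] gap 0.014066476832418962 ff 59.1956752538681 j7 1.27
0.0641685396908616 -4.879880773452399
```

>>> send_rows([
  [-0.2, -5.2, 0, 0, 0, -0.08, 5],
  [-0.2, -5.2, 0, 0, 0, -0.08, 5],
  [0, -1.5, 0, 0, 0, -0.02, 5],
  [0, 0, 0, 0, 0, 0, 5],
])

```text
time: 4.85
position: [0.4604, 0.1973, 0.1129]
tcp_rot: [-0.637, 3.074, 0.005]
force: [2.8, 6.7, -10.3]
finger_gap: 0.014
finger_force: 59.4
```

Run:
```python
from h import *
s,M=st();d=s['position'][:2]-[.520,.2208];print(np.linalg.norm(d),np.arctan2(d[1],d[0])-1.966+2*np.pi)
```

```text
t 4.85 pos [0.4604 0.1973 0.1129] yaw(y) 1.98 zax [ 0.001  0.004 -1.   ] F [  2.8   6.7 -10.3] gap 0.01397363662500697 ff 59.40962255001068 j7 1.45
0.06406994216306487 1.5513410969562145
```

>>> send_rows([
  [0, 0, 0, 0, 0, 0, 40],
  [0, 0, 0, 0, 0, 0, 40],
  [0, 0, 0, 0, 0, 0, 40],
  [0, 0, -15, 0, 0, 0, 40],
  [0, 0, -35, 0, 0, 0, 60],
])

```text
time: 5.35
position: [0.4582, 0.194, 0.1617]
tcp_rot: [0.635, -3.071, 0.002]
force: [0.6, 0.6, 0.0]
finger_gap: 0.0534
finger_force: 0.0
```

>>> send_rows([
  [0, 0, -40, 0, 0, 0.14, 85],
  [0, 0, -30, 0, 0, 0.14, 85],
  [0, 0, 0, 0, 0, 0.14, 85],
  [0, 0, 0, 0, 0, 0.14, 85],
  [0, 0, 0, 0, 0, 0.14, 85],
])

```text
time: 5.85
position: [0.4602, 0.195, 0.234]
tcp_rot: [0.466, 3.106, 0.001]
force: [-0.2, 0.2, 0.1]
finger_gap: 0.0851
finger_force: 0.0
```

>>> send_rows([
  [0, 0, 0, 0, 0, 0.14, 85],
  [0, 0, 0, 0, 0, 0.14, 85],
  [0, 0, 0, 0, 0, 0.14, 85],
  [0, 0, 0, 0, 0, 0.14, 85],
  [0, 0, 0, 0, 0, 0.14, 85],
])

```text
time: 6.35
position: [0.4601, 0.1949, 0.2335]
tcp_rot: [1.503, 2.758, 0.0]
force: [-0.3, -0.4, 0.8]
finger_gap: 0.0855
finger_force: 0.0
```

>>> send_rows([
  [0, 0, 0, 0, 0, 0.14, 85],
  [0, 0, 0, 0, 0, 0.03, 85],
  [0, 0, 0, 0, 0, 0, 85],
])

```text
time: 6.65
position: [0.4601, 0.1951, 0.2335]
tcp_rot: [1.721, 2.628, 0.0]
force: [0.4, 0.3, -0.6]
finger_gap: 0.0851
finger_force: 0.0
```

Run:
```python
from h import *
to([.542,.1695,.225]);shot('top','t2');shot('wrist','w2')
p=np.array([.542,.1695,.147]);print(proj('w2',p))
u,v=proj('w2',np.array([.520,.2205,.109])).astype(int);print(u,v)
a=cv2.imread('pics/w2.png')[v-70:v+110,u-110:u+130]
print(u-110,v-70)
cv2.imwrite('pics/c3.png',cv2.resize(a,(800,600),interpolation=2))
```

```text
t 6.65 pos [0.4601 0.1951 0.2335] yaw(y) 0.411 zax [ 0.  0. -1.] F [ 0.4  0.3 -0.6] gap 0.08514780312796462 ff 0.0 j7 -0.04
shift mm [-56.2  64.9   8.5]
[391.63224934 263.23737717]
387 194
277 124
```

View pics/c3.png

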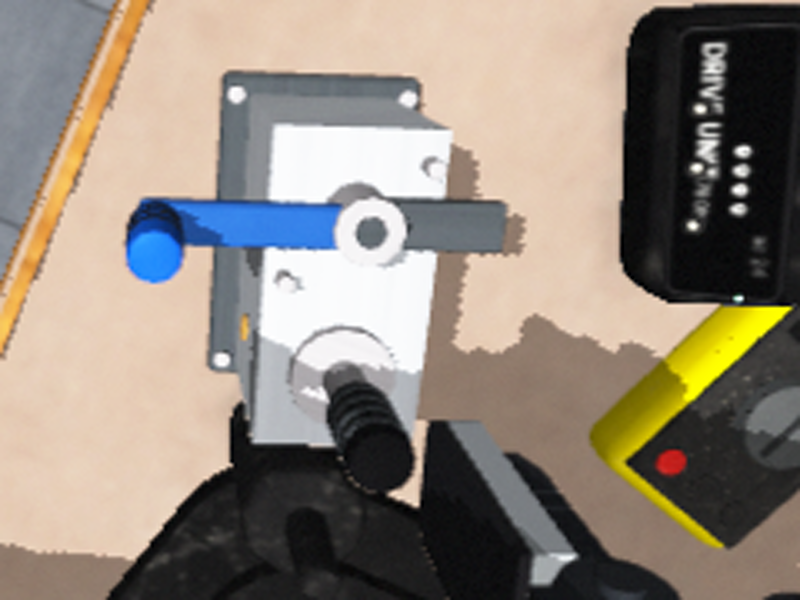

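The lever stands open across the stand, and the spindle top at crop (381,460) matches the prediction to within 1 px. I'll move above it and descend.

>>> send_rows([
  [-19, 22, 0, 0, 0, 0, 85],
  [-19, 22, 0, 0, 0, 0, 85],
  [-18, 21, 0, 0, 0, 0, 85],
  [0, 0, 0, 0, 0, 0, 85],
  [0, 0, 0, 0, 0, -0.01, 85],
])

```text
time: 7.25
position: [0.5418, 0.1693, 0.2328]
tcp_rot: [-1.71, -2.635, 0.001]
force: [-0.2, 0.6, -1.3]
finger_gap: 0.0849
finger_force: 0.0
```

Run:
```python
from h import *
to([.542,.170,.112]);shot('wrist','w3')
print(proj('w3',np.array([.542,.170,.147])))
cv2.imwrite('pics/c4.png',cv2.resize(cv2.imread('pics/w3.png')[150:300,220:420],(800,600),interpolation=2))
```

```text
t 7.25 pos [0.5418 0.1693 0.2328] yaw(y) 0.42 zax [-0.001 -0.    -1.   ] F [-0.2  0.6 -1.3] gap 0.08485856543859242 ff 0.0 j7 0.1
shift mm [  0.5   0.6 120.8]
[322.77630074 205.4889316 ]
```

View pics/c4.png

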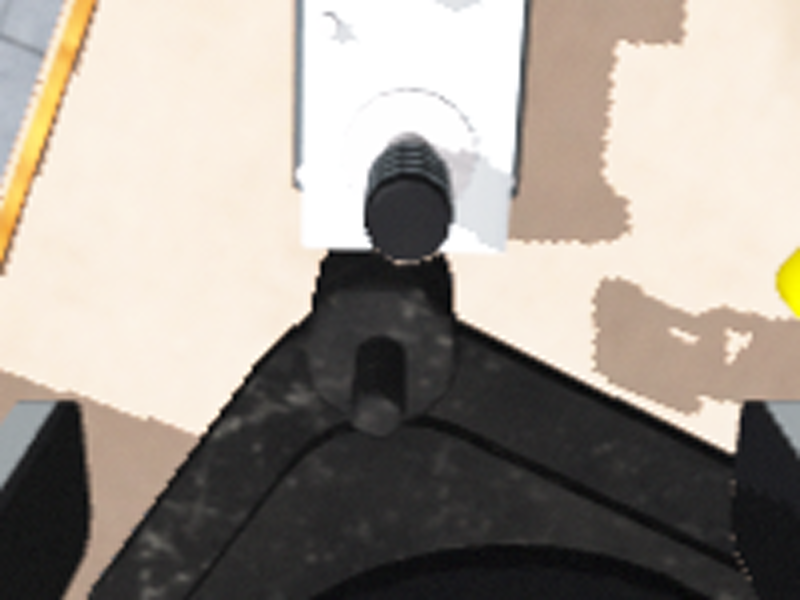

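The spindle top is at full-frame (322,204.5), within 1 mm of the estimate and midway between the fingers. I'll descend.

>>> send_rows([
  [1, 0, 30, 0, 0, 0, 85],
  [0, 0, 40, 0, 0, 0, 85],
  [0, 0, 30, 0, 0, 0, 70],
  [0, 0, 18, 0, 0, 0.02, 50],
  [0, 0, 0, 0, 0, 0, 35],
])

```text
time: 7.8
position: [0.5386, 0.1707, 0.1129]
tcp_rot: [-1.732, -2.616, 0.007]
force: [-1.3, 0.8, -0.2]
finger_gap: 0.0433
finger_force: 0.0
```

>>> send_rows([
  [0, 0, 0, 0, 0, 0, 28],
  [0, 0, 0, 0, 0, 0, 24],
  [0, 0, 0, 0, 0, 0, 22],
  [0, 0, 0, 0, 0, 0, 21],
])

```text
time: 8.2
position: [0.5416, 0.1707, 0.1163]
tcp_rot: [1.737, 2.618, 0.001]
force: [-1.8, -0.2, 1.5]
finger_gap: 0.0211
finger_force: 0.9
```

Run:
```python
from h import *
to([.542,.170,.114])
```

```text
t 8.2 pos [0.5416 0.1707 0.1163] yaw(y) 0.399 zax [ 0.001  0.    -1.   ] F [-1.8 -0.2  1.5] gap 0.02114733222026669 ff 0.9126740880310535 j7 0.1
shift mm [-0.8  0.1  2.3]
```

>>> send_rows([
  [0, -0.3, 2, 0, 0, 0, 20],
  [0, 0, 0, 0, 0, 0, 19],
  [0, 0, 0, 0, 0, 0, 17],
])

```text
time: 8.5
position: [0.5411, 0.1704, 0.114]
tcp_rot: [-1.737, -2.617, 0.0]
force: [-3.8, -1.5, 7.6]
finger_gap: 0.0185
finger_force: 58.3
```

>>> send_rows([
  [0, 0, 0, 0, 0, 0, 14],
  [0, 0, 0, 0, 0, 0, 8],
  [0, 0, 0, 0, 0, 0, 8],
  [0, 0, 0, 0, 0, 0, 8],
])

```text
time: 8.9
position: [0.5412, 0.1704, 0.1141]
tcp_rot: [-1.737, -2.617, 0.0]
force: [-3.5, -0.5, 8.5]
finger_gap: 0.0186
finger_force: 58.3
```

Run:
```python
from h import *
st();print(ctrl.read_state()['wrist_torque'])
```

```text
t 8.9 pos [0.5412 0.1704 0.1141] yaw(y) 0.399 zax [-0.  0. -1.] F [-3.5 -0.5  8.5] gap 0.01864443818931322 ff 58.27456712722778 j7 0.1
[-0.28548174  0.94172705 -0.05723444]
```

>>> send_rows([
  [0, -0.3, -2, 0, 0, 0, 8],
  [0, 0, -4, 0, 0, 0, 8],
  [0, 0, -4, 0, 0, 0, 8],
  [0, 0, 0, 0, 0, 0, 8],
])

```text
time: 9.3
position: [0.5413, 0.1703, 0.1237]
tcp_rot: [1.737, 2.617, 0.001]
force: [0.8, 0.5, -1.9]
finger_gap: 0.0183
finger_force: 58.6
```

Run:
```python
from h import *
st();print(ctrl.read_state()['wrist_torque'])
```

```text
t 9.3 pos [0.5413 0.1703 0.1237] yaw(y) 0.399 zax [ 0.001  0.    -1.   ] F [ 0.8  0.5 -1.9] gap 0.01834186590770704 ff 58.61104488372803 j7 0.1
[-0.00886723 -0.0324559   0.02036574]
```

Only the spindle's weight, about 2 N, is on the tool, and the side force is negligible. I'll go on another 30 mm.

>>> send_rows([
  [0, 0, -4, 0, 0, 0, 8],
  [0, 0, -4, 0, 0, 0, 8],
  [0, 0, -4, 0, 0, 0, 8],
  [0, 0, -4, 0, 0, 0, 8],
])

```text
time: 9.7
position: [0.5411, 0.1703, 0.1397]
tcp_rot: [1.737, 2.617, 0.0]
force: [-0.5, 0.3, -1.8]
finger_gap: 0.0188
finger_force: 58.6
```

>>> send_rows([
  [0, 0, -4, 0, 0, 0, 8],
  [0, 0, -4, 0, 0, 0, 8],
  [0, 0, -4, 0, 0, 0, 8],
  [0, 0, -2, 0, 0, 0, 8],
  [0, 0, 0, 0, 0, 0, 8],
])

```text
time: 10.2
position: [0.5412, 0.1704, 0.1537]
tcp_rot: [1.737, 2.617, 0.001]
force: [0.5, -0.3, -1.9]
finger_gap: 0.0182
finger_force: 58.6
```

>>> send_rows([
  [0, 0, 0, 0, 0, 0, 8],
  [0, 0, 0, 0, 0, 0, 8],
  [0, 0, 0, 0, 0, 0, 8],
])

```text
time: 10.5
position: [0.5409, 0.1703, 0.1531]
tcp_rot: [-1.737, -2.617, 0.0]
force: [0.4, -0.7, -1.9]
finger_gap: 0.0184
finger_force: 58.6
```

Run:
```python
from h import *
st();shot('wrist','w4');shot('side','s4')
u,v=proj('s4',np.array([.535,.18,.1])).astype(int)
a=cv2.resize(cv2.imread('pics/s4.png')[v-40:v+40,u-30:u+30],(450,600),interpolation=2)
u,v=proj('w4',np.array([.542,.17,.12])).astype(int);print(u,v)
b=cv2.resize(cv2.imread('pics/w4.png')[40:340,220:395],(350,600),interpolation=2)
cv2.imwrite('pics/c5.png',np.hstack([a,b]))
```

```text
t 10.5 pos [0.5409 0.1703 0.1531] yaw(y) 0.399 zax [-0. -0. -1.] F [ 0.4 -0.7 -1.9] gap 0.018439192996717386 ff 58.63026738166809 j7 0.09
323 230
```

View pics/c5.png

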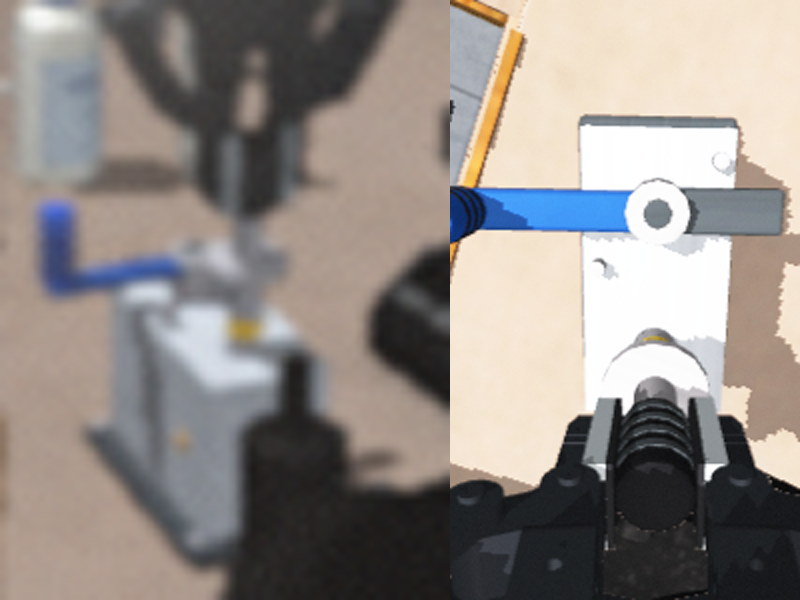

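The side crop shows the yellow ring fully above the mouth at about (243,330), with no red visible. The lever is open, and the lift is about 39 mm.

```bash
python3 -c "
from cell import ctrl
print(ctrl.job_done())"
```

```text
the job is handed in; nothing more can be done
None
```

The job is handed in: the keeper lever is at its open stop and the gripper is holding the spindle steady, drawn up about 39 mm, with the whole yellow ring above the mouth and the red ring still hidden in the bore.

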